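# Open the tool chest by its paddle latch

## Robot

A 6-joint arm with a two-finger parallel gripper is mounted at the origin on the work surface. World frame = base frame: x ahead of the robot, y to its left, z up, the work surface at z = 0. Lengths are in m, angles in rad, forces in N, time in s.
With the tool pointing down it reaches from about 0.35 to 0.925 m from the base axis. Payload 6.4 kg.
Tool frame: the origin (TCP) lies on the centre line of the jaws, within the pads' length; the fingertips stand ctrl.tip_reach ahead of it and the grasp point (between the pads) lies 6 mm ahead of it (ctrl.tip_reach is the distance from the TCP to the fingertips, in m); z points along the fingers, y is the direction in which the jaws open and shut (so a half turn about z gives the same grasp; the last joint's range is limited). The gripper opens to 94 mm and grips with 3 to 60 N. Pads are 16 mm wide; open, the fingers measure 119 mm over their backs; the gripper's body (75 mm by 177 mm) begins 78 mm behind the grasp point.
Start: joints at [1.135, 0.245, 1.558, -0, 1.339, -0.174], TCP at [0.168, 0.628, 0.23] pointing down, gripper open.
Joint ranges: [-3.13, 3.13], [-1.02, 2.26], [0.13, 2.54], [-0.95, 4.09], [0.21, 2.88], [-2.74, 2.74]. Speed limits (rad/s): [2.57, 2.57, 3.14, 3.14, 3.14, 3.14].

## Interface

Orientations are given as a 3x3 rotation matrix whose columns are the frame's x, y, z axes.
In Python, from cell import ctrl gives the robot as it stands. The module is installed in compiled form; this text tells all that it offers.
- The arm moves only by the tool drive_tool, never from a script. Its argument "motion" is a list of rows, each a list of 7 numbers: the shift along the tool's x, y, z in mm, then the turn, a rotation vector about the tool's x, y, z in rad, then the finger opening in mm, from 0 to 94. In form: [[tx, ty, tz, ax, ay, az, grip], ...]. A call has 1 to 12 rows; each row shifts and turns the commanded pose from where the row before left it, along the tool's axes as they then stand; what a row does not reach is not made up. A row lasts 1/8 s, in which the tool goes at most 62.5 mm and 10.7 degrees, less where a joint would pass 70% of its speed; a pose out of reach is approached as far as the arm can. A call with a gripper value outside its range is refused whole. The fingers move at their own pace and stop on an object; "force" is the grip in N (left out, the last holds). Time passes only in rows, so rows that do not move let the fingers close. It gives the time, the measured TCP pose, the force and the opening at its end, in the units of the state.
- ctrl.get_state(): the state, without advancing time (a new reading comes with each control period).
- ctrl.grab_frame(name): name is "scene" or "side" or "wrist"; returns a dict with "pixels" (384x512x3 uint8, red, green, blue), "vertical_fov" (degrees; the focal length in pixels is half the picture's height over the tangent of half this angle, whatever the lens; pixels are square), "cx", "cy" (the principal point, pixels), "camera_from_world" (4x4, takes a point from world to camera coordinates); the wrist camera has in their place "tool_from_camera" (4x4, takes a point from camera to tool coordinates, whose origin is the TCP and whose axes are the flange's). Camera axes: x right, y up, looking along -z (the intrinsics and any distortion apply to the point x, -y, -z); pixel columns grow to the right and rows downward; lengths in m; the calibration is good to about 2 mm. A picture is of the moment at which its call begins: read the wrist's pose just before it. There is no depth.
- ctrl.close_job(): hands the job in, once; it reports no verdict.
Trained networks look in the newest picture that a camera, given by its name, has taken for a name from the list of things; names that differ only in an ending like _2 or _b are one class to them, and where a whole thing is asked for, a point or a joint stands for the part that bears it (a point fixed in the world has none). Each returns a list of dicts, best first, with "score" (0 to 1); they miss things now and then, are a little off and sometimes report something else, mostly with a low value. They report only what shows in the picture. A call takes as long as a camera call.
- ctrl.look_for(camera, target): "extent" ([left, top, width, height] as shares, 0 to 1, of the picture: columns of its width, rows of its height, round what is visible of it).
- ctrl.landmark_of(camera, target): "location" ([column, row] as shares, 0 to 1, of the picture: columns of its width, rows of its height: a listed point, or the origin of a listed thing).
The state is a dict: "clock": time; "joint_positions": joint angles; "dq": joint speeds; "effort": joint torques, N m; "ee_pos": TCP position; "orientation": TCP orientation; "wrist_force": force on the tool from outside, world axes, zero at the start; "ft_torque": the same for the moment, N m; "finger_gap": finger opening in m.
Only numpy, scipy, OpenCV 4.12 (cv2) and the standard library are available. Lean on these libraries where they do the work, as an engineer would, in place of code of your own. Each camera call takes 0.05 s, during which the arm holds its last target.

## Task

Open the grey tool chest: lift the paddle in the lid to draw the pawl, without hauling on the lid while the pawl still holds it, and raise the lid. Then swing the lid right over until it rests on both rubber buffers behind the chest, bringing it up to them gently and not forcing it against them. Let go with the paddle back down, and leave the gear, the bearing and the flange on the bench where they are.

Things in the scene. Friction and masses are not known exactly. Their poses are not given: they have to be found in the camera images.
- chest: Grey steel tool chest standing fast on the bench, 220 mm deep (x) x 340 mm wide (y) x 115 mm high without its lid, open on top, walls 4 mm. Origin: centre of its underside; its x axis points from the front to the back (hinge side), y along the width, z up. It is turned about the vertical by up to 0.25 rad.
- hinge (a point): Middle of the lid's hinge axis, on the chest's back edge, 117 mm above the bench. The axis runs along the chest's y. Axes as the chest's.
- lid (a joint): Lid angle, rad: 0 shut, grows as the front edge rises and swings over to the back; comes up against the buffers somewhere from 1.72 to 1.95, by how far they are screwed out. Stiff hinges (0.7 N m of friction; the lid's weight adds about 0.6 N m when shut) hold the lid at any angle; raising it by the paddle takes 8 to 10 N.
- lid_front (a point): Middle of the lid's front lower edge; moves and turns with the lid. The lid is an aluminium cap, about 0.5 kg, 340 mm wide, from 2 to 224 mm in front of the hinge axis; shut, its lower rim is level with the axis and its top 36 mm above.
- paddle_pivot (a point): Middle of the paddle's pivot pin, in the lid: 100 mm in front of the hinge axis, 29 mm above the lid's lower rim, parallel to the hinge. The pin is in a dished steel pan in the lid, 114 mm (x) by 130 mm (y), 33 mm deep, from 92 to 206 mm in front of the hinge axis. The pan's underside is level with the lid's lower rim; under its middle runs a bolt guide, 36 mm wide, 17 mm deep.
- paddle_edge (a point): Middle of the paddle's free edge, at half its thickness; moves with the paddle: a dark steel blade 50 mm wide (y), 75 mm long, 10 mm thick, free edge towards the chest's front, lying nearly flush in the pan. 21 mm of space under it, 31 mm of open well before the free edge, 40 mm on either side.
- paddle (a joint): Paddle angle relative to the lid, rad: 0 down, 0.70 fully lifted, at its stop. Sprung down (3 N at the free edge at 0, 6.5 N at 0.7). It draws the pawl, a bolt hidden under the pan, from under the strike; the pawl comes clear somewhere from 0.3 to 0.65, by how the strike is set, and springs out when the paddle is let go.
- strike: Steel strike plate inside the chest's front wall, hidden while shut: a lip 60 mm wide under which the pawl catches. Origin: on the wall at the lip; axes as the chest's. The lid has about 1 mm of play before the pawl bears on it. It stands 18 N.
- stops: Two dark steel brackets on the back of the chest, 250 mm apart, each with a screw-in round black rubber buffer 20 mm across facing the lid, 70 mm above the hinge axis and 66 mm behind it, screwed in or out by up to 6 mm (not shown by this pose). Origin: bottom middle of the chest's back face. A push at the lid's front edge bears on them three times as hard; they stand 45 N.
- gear_mid (a point): Middle of a loose steel spur gear lying flat on the bench beside the chest, 90 mm across, 26 mm high.
- bearing_mid (a point): Middle of a loose steel bearing ring lying flat, 62 mm across, 16 mm high.
- flange_mid (a point): Half-way up a loose dark steel flange with a stub shaft, standing, 68 mm across, 75 mm high.

How it is judged:
By the outcome, as a careful person would: the job done as asked, in the order asked, and still so for the second after the job is handed in, with the robot touching nothing.
It also fails if it takes over 70 s, if anything falls off the work surface, if the arm or the gripper's body presses on something with over 40 N, if the wrist force passes 120 N, or if a joint passes its speed limit or range.

## Working session

There is one attempt and no reset: what is moved stays moved. The work goes in short steps, Python scripts to look and compute and a tool call to move; the robot and the scene stay as the last step left them, time stands still between calls to the robot, and variables do not carry over. Pictures are saved under pics/ and viewed, and the job is handed in when it is done.

Besides the shell and the picture viewer there is one more tool, called after "Request:" in YAML: its name, and indented under it one key for each argument. drive_tool: Moves the arm, as the interface text tells. Its arguments: {"type":"object","properties":{"motion":{"type":"array","items":{"type":"array","items":{"type":"number"}}},"force":{"type":"number"}},"required":["motion"]}

```bash
mkdir -p pics; cat > h.py <<'E'
import numpy as np, cv2
from cell import ctrl
def save(cam,name):
    f=ctrl.grab_frame(cam); cv2.imwrite('pics/'+name,cv2.cvtColor(np.asarray(f['pixels']),cv2.COLOR_RGB2BGR)); return f
E
python3 - <<'E'
from h import *
s=ctrl.get_state()
for k,v in s.items(): print(k,np.round(v,3).tolist())
print(ctrl.tip_reach)
for c in ['scene','side','wrist']:
    f=save(c,c+'0.png')
    print(c,f.keys(),f['vertical_fov'],f['cx'],f['cy'],np.round(f.get('camera_from_world',f.get('tool_from_camera')),4).tolist(),f['pixels'].shape)
    for t in ['chest','hinge','lid_front','paddle_pivot','paddle_edge','strike','stops','gear_mid','bearing_mid','flange_mid']:
        r=ctrl.landmark_of(c,t)
        print(t,[(round(d['score'],2),round(d['location'][0]*512,1),round(d['location'][1]*384,1)) for d in r][:2])
E
```

```text
clock 0.0
joint_positions [1.135, 0.246, 1.559, 0.0, 1.339, -0.174]
dq [-0.0, -0.0, 0.0, -0.0, -0.0, -0.002]
effort [-0.0, -41.584, -31.46, 0.069, 0.033, -0.0]
ee_pos [0.168, 0.627, 0.229]
orientation [[-0.966, 0.259, -0.001], [0.259, 0.966, -0.002], [0.0, -0.002, -1.0]]
wrist_force [-0.33, -0.804, -0.235]
ft_torque [-0.047, 0.084, 0.016]
finger_gap 0.094
0.025
scene dict_keys(['pixels', 'vertical_fov', 'cx', 'cy', 'camera_from_world']) 53.536749178960456 256.4020399364601 187.22999015801835 [[-0.6499, 0.76, -0.0042, 0.3693], [-0.6261, -0.5322, 0.5699, 0.2927], [0.4308, 0.373, 0.8217, -1.3644], [0.0, 0.0, 0.0, 1.0]] (384, 512, 3)
chest [(0.83, 249.9, 190.8)]
hinge [(0.71, 217.0, 189.9)]
lid_front [(0.94, 279.6, 147.6)]
paddle_pivot [(0.77, 248.3, 162.5)]
paddle_edge [(0.57, 266.1, 152.2)]
strike []
stops []
gear_mid [(0.97, 327.6, 259.5)]
bearing_mid []
flange_mid [(0.63, 176.2, 148.4)]
side dict_keys(['pixels', 'vertical_fov', 'cx', 'cy', 'camera_from_world']) 44.259896571106054 251.44057434203864 194.42281420412934 [[0.9928, -0.1191, -0.0109, -0.5399], [0.0866, 0.6537, 0.7518, -0.1384], [-0.0824, -0.7473, 0.6593, -1.0758], [0.0, 0.0, 0.0, 1.0]] (384, 512, 3)
chest []
hinge [(0.61, 305.2, 213.4)]
lid_front [(0.71, 197.6, 208.4), (0.7, 211.8, 344.8)]
paddle_pivot [(0.89, 253.5, 201.8)]
paddle_edge [(0.94, 219.4, 201.8), (0.34, 211.2, 345.9)]
strike []
stops []
gear_mid []
bearing_mid [(0.61, 213.0, 341.3)]
flange_mid [(0.71, 290.0, 343.9)]
wrist dict_keys(['pixels', 'vertical_fov', 'cx', 'cy', 'tool_from_camera']) 70.99156821809947 251.35099970706287 192.77163922251057 [[-0.0003, 0.9701, 0.2426, 0.07], [1.0, 0.0003, 0.0, 0.0005], [-0.0, 0.2426, -0.9701, -0.1549], [0.0, 0.0, 0.0, 1.0]] (384, 512, 3)
chest []
hinge []
lid_front []
paddle_pivot []
paddle_edge []
strike []
stops []
gear_mid []
bearing_mid []
flange_mid []
```

View pics/scene0.png

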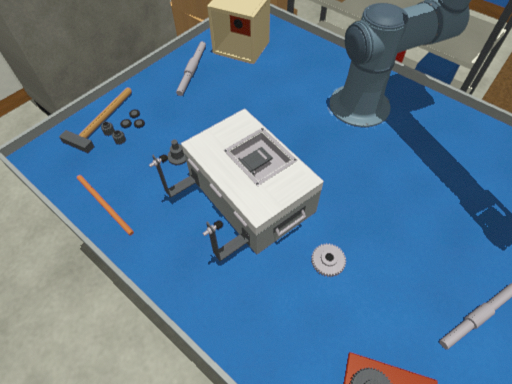

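View pics/side0.png

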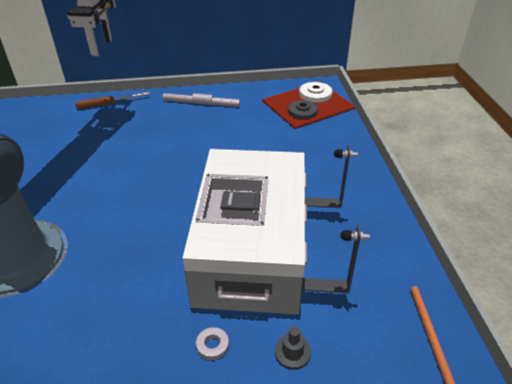

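View pics/wrist0.png

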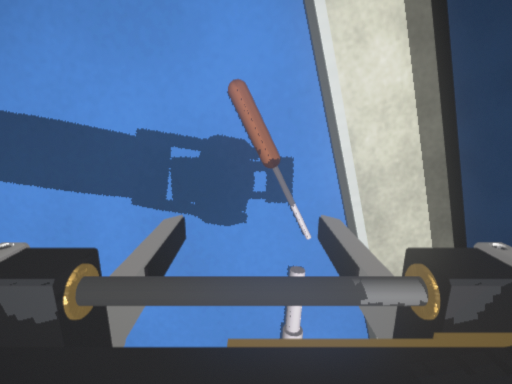

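```bash
python3 - <<'E'
from h import *
a=cv2.imread('pics/scene0.png')[100:270,140:350]; cv2.imwrite('pics/sc_z.png',cv2.resize(a,None,fx=3.5,fy=3.5,interpolation=cv2.INTER_CUBIC))
a=cv2.imread('pics/side0.png')[140:320,175:375]; cv2.imwrite('pics/si_z.png',cv2.resize(a,None,fx=3.3,fy=3.3,interpolation=cv2.INTER_CUBIC))
E
```

```text
(no output)
```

View pics/sc_z.png

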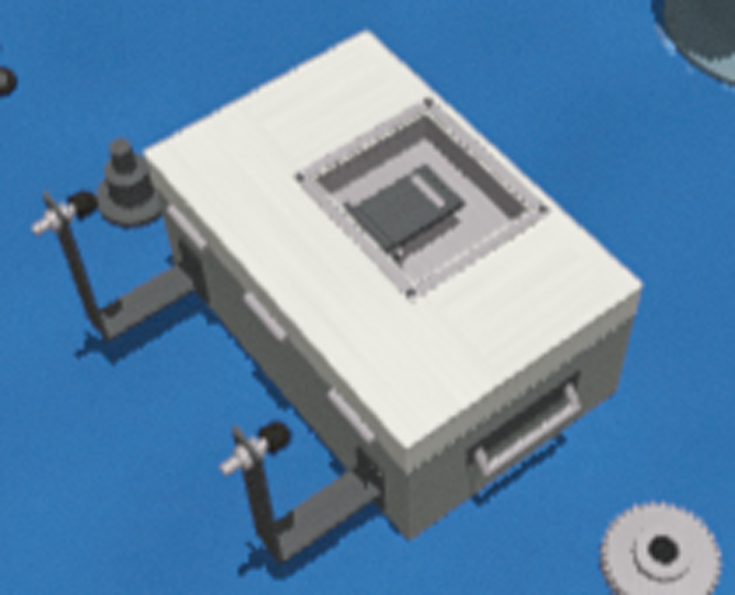

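View pics/si_z.png

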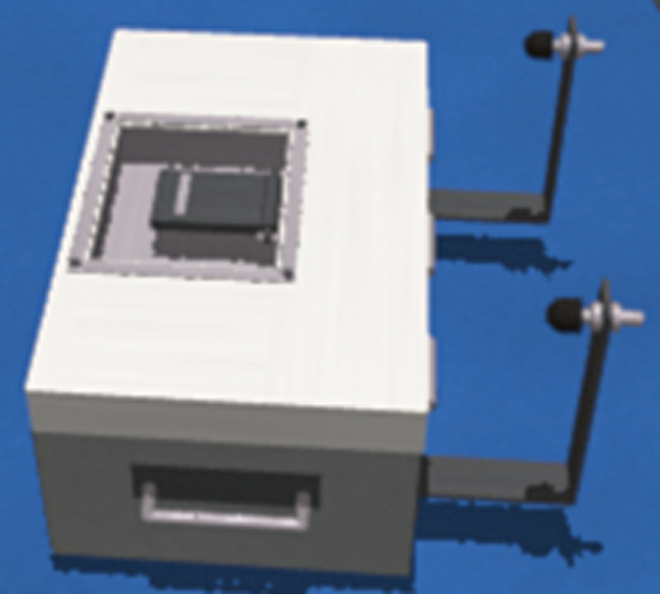

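```bash
cat > fit.py <<'E'
from h import *
from scipy.optimize import least_squares
def cam(f):
    F=192/np.tan(np.radians(f['vertical_fov'])/2); return F,f['cx'],f['cy'],np.array(f['camera_from_world'])
def proj(c,P):
    F,cx,cy,M=c; q=np.asarray(P)@M[:3,:3].T+M[:3,3]
    return np.stack([cx+F*q[:,0]/-q[:,2], cy-F*q[:,1]/-q[:,2]],1)
C={k:cam(ctrl.grab_frame(k)) for k in ['scene','side']}
sz=lambda p:np.array(p)/3.5+[140,100]
iz=lambda p:np.array(p)/3.3+[175,140]
# points in hinge frame at z rel bench
L=np.array([[-.224,.17,.153],[-.224,-.17,.153],[-.002,-.17,.153],[-.002,.17,.153]])
obs={'scene':sz([(642,285),(367,30),(148,155),(408,452)]),'side':iz([(115,30),(27,388),(427,412),(427,42)])}
def T(p,P):
    c,s=np.cos(p[2]),np.sin(p[2]); P=np.asarray(P)
    return np.stack([p[0]+c*P[:,0]-s*P[:,1],p[1]+s*P[:,0]+c*P[:,1],P[:,2]],1)
def fit(keys):
    return least_squares(lambda p:np.concatenate([(proj(C[k],T(p,L))-obs[k]).ravel() for k in keys]),[.7,0,0])
if __name__=='__main__':
  for ks in [['scene'],['side'],['scene','side']]:
    r=fit(ks); print(ks,r.x,np.round(r.fun,1))
  p=r.x
  for n,P in dict(pivot=[-.1,0,.146],edge=[-.175,0,.146],hinge=[0,0,.117],lidfront=[-.224,0,.117],buf1=[.066,.125,.187],buf2=[.066,-.125,.187]).items():
    w=T(p,[P]); print(n,w.round(4),[ (k,proj(C[k],w).round(1).tolist()) for k in C])
  # floor objects
  def floor(k,uv,z):
    F,cx,cy,M=C[k]; d=M[:3,:3].T@np.array([(uv[0]-cx)/F,-(uv[1]-cy)/F,-1]); o=-M[:3,:3].T@M[:3,3]; return o+d*(z-o[2])/d[2]
  print(floor('scene',(327.6,259.5),.013),floor('side',(213,341.3),.008),floor('side',(290,343.9),.037),floor('scene',(176.2,148.4),.037))
E
python3 fit.py
```

```text
['scene'] [ 0.64941902 -0.06903328 -0.19920916] [ 0.6  0.3  0.1  0.6 -0.8 -0.4  0.  -0.6]
['side'] [ 0.64912925 -0.07211498 -0.20116434] [ 0.3 -0.2 -0.5  0.3  0.3 -0.2 -0.1 -0.1]
['scene', 'side'] [ 0.64914805 -0.07062188 -0.20024569] [ 0.2  0.  -0.1  0.3 -1.1 -0.7 -0.5 -1.   0.1 -0.5 -0.4 -0.2  0.3 -0.8
 -0.3 -0.5]
pivot [[ 0.5511 -0.0507  0.146 ]] [('scene', [[246.0, 165.8]]), ('side', [[257.1, 201.2]])]
edge [[ 0.4776 -0.0358  0.146 ]] [('scene', [[267.6, 152.5]]), ('side', [[221.5, 199.5]])]
hinge [[ 0.6491 -0.0706  0.117 ]] [('scene', [[216.4, 190.8]]), ('side', [[304.2, 213.5]])]
lidfront [[ 0.4296 -0.0261  0.117 ]] [('scene', [[280.7, 150.9]]), ('side', [[199.6, 208.5]])]
buf1 [[0.7387 0.0388 0.187 ]] [('scene', [[220.8, 223.6]]), ('side', [[336.1, 153.0]])]
buf2 [[ 0.689  -0.2063  0.187 ]] [('scene', [[165.7, 157.4]]), ('side', [[343.5, 234.7]])]
[0.57187485 0.25254678 0.013     ] [ 0.43659716 -0.28166522  0.008     ] [ 0.57605112 -0.32255205  0.037     ] [ 0.58005746 -0.32374161  0.037     ]
```

```bash
cat > plan.py <<'E'
from h import *
from scipy.spatial.transform import Rotation as Ro
HX,HY,YAW=.6491,-.0706,-.2002
Rc=Ro.from_euler('z',YAW).as_matrix()
def W(x,y,z): return np.array([HX,HY,.117])+Rc@np.array([x,y,z])   # hinge frame
def Rt(t): # tool tilt t: rotates like lid opening (body leans to the back, +x)
    # z_tool=(-sin t,0,-cos t), x_tool=(-cos t,0,sin t)
    R=np.array([[-np.cos(t),0,-np.sin(t)],[0,1,0],[np.sin(t),0,-np.cos(t)]]); return Rc@R
def step(p0,R0,p1,R1):
    d=R0.T@(p1-p0)*1000; r=Ro.from_matrix(R0.T@R1).as_rotvec(); return d,r
def cur():
    s=ctrl.get_state(); return np.array(s['ee_pos']),np.array(s['orientation']),s
E
python3 - <<'E'
from plan import *
p,R,s=cur()
Rg=Rt(0); g=W(-.163,0,.1)  # grasp pt hover
d,r=step(p,R,g-Rg[:,2]*.006,Rg); print(d.round(1),r.round(4),g)
E
```

```text
[-482.6 -560.2    7.4] [ 0.     -0.     -0.0616] [ 0.48935563 -0.03818495  0.217     ]
```

Request:
drive_tool:
  motion:
    - [-40,-46.5,0,0,0,0,94]
    - [-40,-46.5,0,0,0,0,94]
    - [-40,-46.5,0,0,0,0,94]
    - [-40,-46.5,0,0,0,0,94]
    - [-40,-46.5,0,0,0,0,94]
    - [-40,-46.5,0,0,0,0,94]
    - [-40,-46.5,0,0,0,0,90]
    - [-40,-46.5,0,0,0,0,80]
    - [-40,-46.5,0,0,0,0,72]
    - [-40,-46.5,0,0,0,0,72]
    - [-40,-46.5,0,0,0,0,72]
    - [-40,-46.5,0,0,0,-0.06,72]
  force: 35

```text
clock: 3.25
ee_pos: [0.4881, -0.0375, 0.2309]
orientation: [[-0.98, 0.199, 0.001], [0.199, 0.98, -0.0], [-0.001, 0.0, -1.0]]
wrist_force: [0.5, 0.9, -0.0]
finger_gap: 0.0716
```

```bash
python3 - <<'E'
from plan import *
p,R,s=cur()
Rg=Rt(0); g=W(-.163,0,.1)
d,r=step(p,R,g-Rg[:,2]*.006,Rg); print(p,d.round(1),r.round(4),s['joint_positions'],s['wrist_force'],s['finger_gap'],s['clock'])
E
```

```text
[ 0.48814324 -0.03746742  0.2308695 ] [-1.3 -0.5  7.9] [ 0.0001  0.0012 -0.0005] [-3.08799447e-01 -1.41575459e-01  1.95925097e+00  2.38310641e-04
  1.32274241e+00 -1.67893795e+00] [ 0.54836266  0.87402204 -0.0324083 ] 0.07161586001298453 3.25
```

```bash
python3 - <<'E'
from plan import *
p,R,s=cur()
f=save('wrist','w1.png'); M=np.array(f['tool_from_camera']); F=192/np.tan(np.radians(f['vertical_fov'])/2)
def pj(w):
    t=R.T@(w-p); c=M[:3,:3].T@(t-M[:3,3]); return [round(f['cx']+F*c[0]/-c[2],1),round(f['cy']-F*c[1]/-c[2],1)]
for n,w in dict(edge=W(-.175,0,.029),eL=W(-.175,.025,.034),eR=W(-.175,-.025,.034),panFL=W(-.206,.065,.036),panFR=W(-.206,-.065,.036),panBL=W(-.092,.065,.036),panBR=W(-.092,-.065,.036)).items(): print(n,pj(w))
for t in ['paddle_edge','paddle_pivot']: print([(d['score'],d['location'][0]*512,d['location'][1]*384) for d in ctrl.landmark_of('wrist',t)][:1])
E
```

```text
edge [np.float64(250.3), np.float64(192.0)]
eL [np.float64(278.1), np.float64(193.3)]
eR [np.float64(222.5), np.float64(193.4)]
panFL [np.float64(325.5), np.float64(159.1)]
panFR [np.float64(175.0), np.float64(159.2)]
panBL [np.float64(317.7), np.float64(277.0)]
panBR [np.float64(183.2), np.float64(277.1)]
[(0.8, 250.6752, 194.11199999999997)]
[(0.73, 248.4224, 265.6128)]
```

View pics/w1.png

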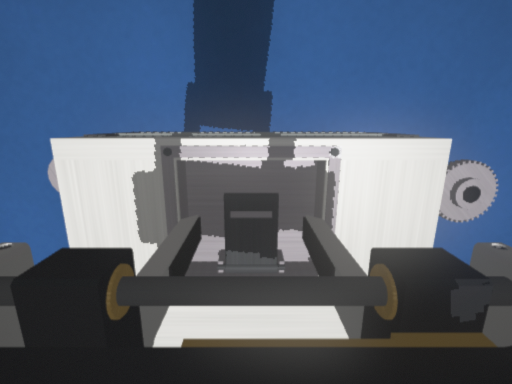

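Request:
drive_tool:
  motion:
    - [-1,-0.5,15,0,0,0,72]
    - [0,0,15,0,0,0,72]
    - [0,0,15,0,0,0,72]
    - [0,0,15,0,0,0,72]
    - [0,0,10,0,0,0,72]
    - [0,0,7,0,0,0,72]
    - [0,0,0,0,0,0,72]
    - [0,0,0,0,0,0,56]
    - [0,0,0,0,0,0,45]
    - [0,0,0,0,0,0,45]
    - [0,0,0,0,0,0,45]
  force: 35

```text
clock: 4.78
ee_pos: [0.4883, -0.0378, 0.1539]
orientation: [[-0.98, 0.2, -0.0], [0.2, 0.98, -0.004], [-0.001, -0.004, -1.0]]
wrist_force: [-1.4, -7.0, 0.6]
finger_gap: 0.0493
```

```bash
python3 - <<'E'
from plan import *
p,R,s=cur(); print(p,(R[:,2]),s['wrist_force'],s['finger_gap'],s['clock'])
g=p+R[:,2]*.006; q=Rc.T@(g-np.array([HX,HY,.117])); print('grasp in hinge',q)
# arc about pivot (-.1,.029)
v=q[[0,2]]-np.array([-.1,.029]); 
P=q[[0,2]]; t=0
for a in np.arange(.1,.73,.1):
    n=np.array([-.1,.029])+np.array([np.cos(a)*v[0]+np.sin(a)*v[1], -np.sin(a)*v[0]+np.cos(a)*v[1]])
    # tool vertical: tool x=-chest x, z=down
    print(round(a,2),'tool dx',round(-(n[0]-P[0])*1000,1),'dz',round(-(n[1]-P[1])*1000,1)); P=n
E
```

```text
[ 0.48827273 -0.03776491  0.15390511] [-3.28981046e-04 -4.21761848e-03 -9.99991052e-01] [-1.39370329 -6.95175769  0.61355322] 0.04931295906601651 4.775
grasp in hinge [-0.1641417   0.00017111  0.03090516]
0.1 tool dx -0.5 dz -6.4
0.2 tool dx -1.1 dz -6.3
0.3 tool dx -1.8 dz -6.2
0.4 tool dx -2.4 dz -6.0
0.5 tool dx -3.0 dz -5.7
0.6 tool dx -3.5 dz -5.4
0.7 tool dx -4.0 dz -5.0
```

Request:
drive_tool:
  motion:
    - [0,-0.8,0,0,0,0,45]
    - [-0.5,0,-3.2,0,0.05,0,45]
    - [-0.5,0,-3.2,0,0.05,0,45]
    - [-0.5,0,-3.2,0,0.05,0,45]
    - [-0.5,0,-3.2,0,0.05,0,45]
    - [0,0,0,0,0,0,45]
  force: 35

```text
clock: 5.52
ee_pos: [0.4909, -0.0383, 0.1656]
orientation: [[-0.96, 0.2, -0.196], [0.196, 0.98, 0.038], [0.2, -0.002, -0.98]]
wrist_force: [-1.5, -4.3, -1.0]
finger_gap: 0.0493
```

```bash
cat > st.py <<'E'
from plan import *
p,R,s=cur()
g=p+R[:,2]*.006; q=Rc.T@(g-np.array([HX,HY,.117])); 
tilt=np.arctan2(-(Rc.T@R[:,2])[0],-R[2,2])
v=q[[0,2]]-np.array([-.1,.029]); v0=np.array([-.0641,.0019])
print('grasp',q.round(4),'tilt',tilt.round(3),'pad ang if lid shut',round(np.arctan2(v[1],-v[0])-np.arctan2(v0[1],-v0[0]),3),'r',np.hypot(*v).round(4))
print('F chest',(Rc.T@np.array(s['wrist_force'])).round(2),'M',np.round(s['ft_torque'],2),'gap',round(s['finger_gap'],4),'t',s['clock'],np.round(s['joint_positions'],2))
E
python3 st.py
```

```text
grasp [-1.627e-01  1.000e-04  4.270e-02] tilt 0.201 pad ang if lid shut 0.186 r 0.0642
F chest [-0.67 -4.48 -1.04] M [-1.02  0.11  0.42] gap 0.0493 t 5.525 [-0.3   0.07  1.89 -0.02  1.38 -1.66]
```

Request:
drive_tool:
  motion:
    - [-0.5,-0.8,-3.2,0,0.05,0,45]
    - [-0.5,0,-3.2,0,0.05,0,45]
    - [-0.5,0,-3.2,0,0.05,0,45]
    - [-0.5,0,-3.2,0,0.05,0,45]
    - [-0.5,0,-3.2,0,0.05,0,45]
    - [-0.5,0,-3.2,0,0.05,0,45]
    - [-0.5,0,-3.2,0,0.05,0,45]
    - [0,0,0,0,0,0,45]
  force: 35

```text
clock: 6.52
ee_pos: [0.501, -0.0405, 0.1852]
orientation: [[-0.834, 0.2, -0.514], [0.171, 0.98, 0.104], [0.524, -0.001, -0.851]]
wrist_force: [-4.6, -2.7, 0.2]
finger_gap: 0.0496
```

```bash
python3 st.py; python3 -c "
from h import *
save('side','s2.png');save('wrist','w2.png')
a=cv2.imread('pics/s2.png')[100:320,150:390];cv2.imwrite('pics/s2z.png',cv2.resize(a,None,fx=2.7,fy=2.7))"
```

```text
grasp [-0.1543  0.      0.0631] tilt 0.552 pad ang if lid shut 0.531 r 0.0641
F chest [-4.02 -3.56  0.16] M [-0.62  0.24  0.53] gap 0.0496 t 6.525 [-0.28  0.3   1.66 -0.04  1.74 -1.65]
```

View pics/s2z.png

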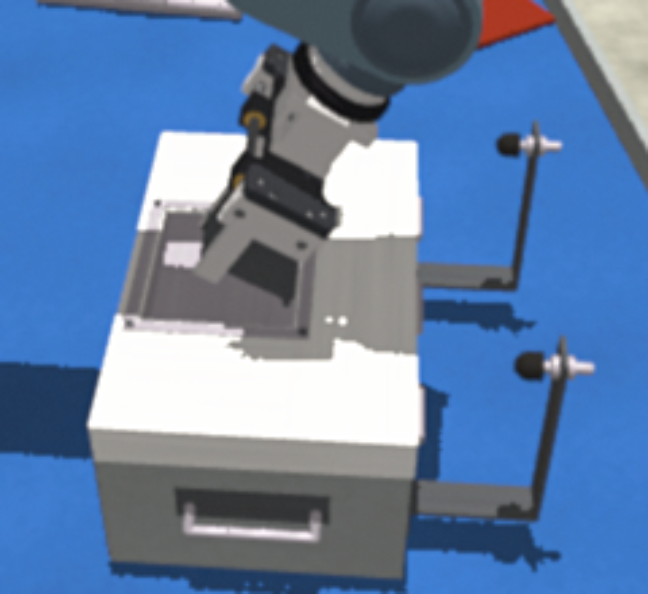

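View pics/w2.png

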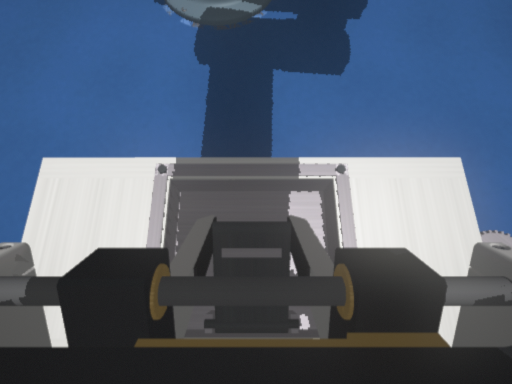

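Request:
drive_tool:
  motion:
    - [-0.5,-0.5,-3.2,0,0.05,0,45]
    - [-0.5,0,-3.2,0,0.05,0,45]
    - [-0.5,0,-3.2,0,0.05,0,45]
    - [0,0,0,0,0,0,45]
  force: 35

```text
clock: 7.12
ee_pos: [0.5072, -0.0419, 0.1924]
orientation: [[-0.748, 0.2, -0.633], [0.153, 0.98, 0.13], [0.646, 0.0, -0.763]]
wrist_force: [-5.7, -0.8, -0.4]
finger_gap: 0.05
```

```bash
python3 st.py
```

```text
grasp [-0.1486 -0.      0.0708] tilt 0.703 pad ang if lid shut 0.68 r 0.0641
F chest [-5.45 -1.94 -0.4 ] M [-0.35  0.3   0.34] gap 0.05 t 7.125 [-0.28  0.39  1.56 -0.05  1.89 -1.65]
```

```bash
cat > arc.py <<'E'
from plan import *
import sys
# arc of current grasp point about the hinge, tool orientation constant; args: list of dphi
p,R,s=cur(); g=p+R[:,2]*.006; o=np.array([HX,HY,.117])
q=Rc.T@(g-o); 
for a in map(float,sys.argv[1:]):
    n=np.array([q[0]*np.cos(a)+q[2]*np.sin(a),q[1],-q[0]*np.sin(a)+q[2]*np.cos(a)])
    print(a,(R.T@Rc@(n-q)*1000).round(1)); q=n
E
python3 arc.py .02 .03 .05 .05 .07 .07 .07 .07 .07 .07 .07 .07 .07 .07 .07 .07 .07 .07
```

```text
0.02 [ 0.8  0.  -3.2]
0.03 [ 1.1  0.  -4.8]
0.05 [ 1.5  0.  -8.1]
0.05 [ 1.1  0.  -8.2]
0.07 [  0.8   0.  -11.5]
0.07 [  0.    0.  -11.5]
0.07 [ -0.8   0.  -11.5]
0.07 [ -1.6   0.  -11.4]
0.07 [ -2.4   0.  -11.3]
0.07 [ -3.1   0.  -11.1]
0.07 [ -3.9   0.  -10.8]
0.07 [ -4.7   0.  -10.5]
0.07 [ -5.4   0.  -10.2]
0.07 [-6.1  0.  -9.8]
0.07 [-6.8  0.  -9.3]
0.07 [-7.4  0.  -8.8]
0.07 [-8.   0.  -8.3]
0.07 [-8.6  0.  -7.7]
```

Request:
drive_tool:
  motion:
    - [-0.3,0,-1.6,0,0.02,0,45]
    - [0,0,0,0,0,0,45]
    - [0.8,0,-3.2,0,0,0,45]
    - [1.1,0,-4.8,0,0,0,45]
    - [1.5,0,-8.1,0,0,0,45]
    - [0,0,0,0,0,0,45]
  force: 40

```text
clock: 7.88
ee_pos: [0.5144, -0.0433, 0.2076]
orientation: [[-0.731, 0.2, -0.652], [0.15, 0.98, 0.133], [0.665, 0.0, -0.746]]
wrist_force: [-13.3, -0.6, -1.3]
finger_gap: 0.0494
```

```bash
python3 st.py; python3 -c "
from h import *
save('side','s3.png')
a=cv2.imread('pics/s3.png')[100:320,150:390];cv2.imwrite('pics/s3z.png',cv2.resize(a,None,fx=2.7,fy=2.7))"
```

```text
grasp [-0.1414 -0.      0.0862] tilt 0.728 pad ang if lid shut 0.914 r 0.0706
F chest [-12.97  -3.23  -1.26] M [-0.14  1.47  0.42] gap 0.0494 t 7.875 [-0.28  0.41  1.52 -0.05  1.94 -1.65]
```

View pics/s3z.png

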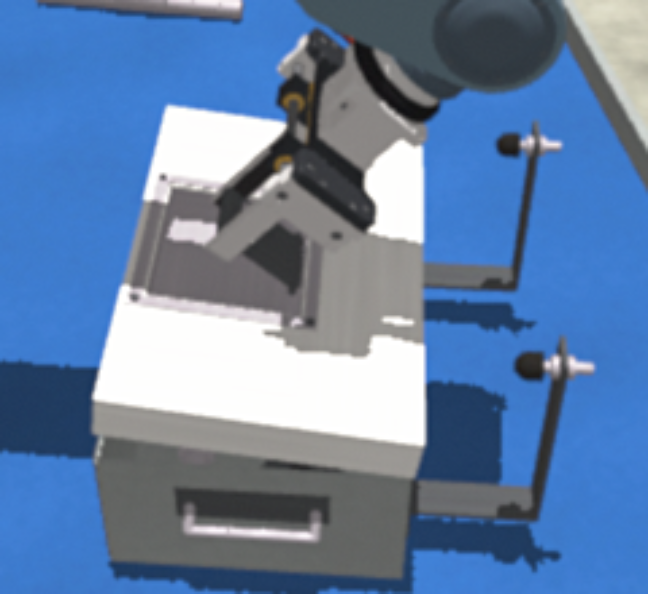

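Request:
drive_tool:
  motion:
    - [2.1,0,-8.2,0,0,0,45]
    - [1.8,0,-11.5,0,0,0,45]
    - [0.2,0,-11.5,0,0,0,45]
    - [-0.6,0,-11.5,0,0,0,45]
    - [0,0,0,0,0,0,45]
  force: 40

```text
clock: 8.55
ee_pos: [0.5402, -0.0486, 0.2438]
orientation: [[-0.732, 0.201, -0.651], [0.15, 0.98, 0.134], [0.664, 0.0, -0.747]]
wrist_force: [-11.9, -0.4, 4.4]
finger_gap: 0.0494
```

```bash
python3 st.py;python3 arc.py .07 .07 .07 .07 .07 .07 .07 .07 .07 .07
```

```text
grasp [-1.151e-01 -1.000e-04  1.223e-01] tilt 0.727 pad ang if lid shut 1.381 r 0.0945
F chest [-11.55  -2.76   4.36] M [0.05 1.94 0.35] gap 0.0494 t 8.55 [-0.28  0.43  1.42 -0.05  2.01 -1.65]
0.07 [ -1.5   0.  -11.7]
0.07 [ -2.3   0.  -11.5]
0.07 [ -3.1   0.  -11.3]
0.07 [ -3.9   0.  -11.1]
0.07 [ -4.6   0.  -10.8]
0.07 [ -5.4   0.  -10.5]
0.07 [ -6.1   0.  -10.1]
0.07 [-6.8  0.  -9.6]
0.07 [-7.4  0.  -9.1]
0.07 [-8.   0.  -8.6]
```

Request:
drive_tool:
  motion:
    - [-1,0,-11.6,0,0,0,45]
    - [-1.8,0,-11.5,0,0,0,45]
    - [-2.6,0,-11.3,0,0,0,45]
    - [-3.6,0,-11.1,0,0,0,45]
    - [-4.4,0,-10.8,0,0,0,45]
    - [0,0,0,0,0,0,45]
  force: 40

```text
clock: 9.3
ee_pos: [0.5881, -0.0584, 0.2746]
orientation: [[-0.736, 0.201, -0.646], [0.15, 0.98, 0.133], [0.66, 0.001, -0.751]]
wrist_force: [-4.0, -0.7, -6.1]
finger_gap: 0.0494
```

```bash
python3 st.py;python3 arc.py .07 .07 .07 .07 .07 .07 .07 .07 ; python3 -c "
from h import *
save('side','s4.png');save('wrist','w4.png')
a=cv2.imread('pics/s4.png')[70:320,150:390];cv2.imwrite('pics/s4z.png',cv2.resize(a,None,fx=2.4,fy=2.4))"
```

```text
grasp [-0.0662 -0.0002  0.1531] tilt 0.721 pad ang if lid shut 1.807 r 0.1287
F chest [-3.77 -1.49 -6.09] M [-0.32 -0.4   0.17] gap 0.0494 t 9.3 [-0.27  0.51  1.25 -0.05  2.1  -1.65]
0.07 [ -5.4   0.  -10.4]
0.07 [ -6.1   0.  -10. ]
0.07 [-6.8  0.  -9.5]
0.07 [-7.4  0.  -9. ]
0.07 [-8.   0.  -8.5]
0.07 [-8.6  0.  -7.9]
0.07 [-9.1  0.  -7.3]
0.07 [-9.6  0.  -6.6]
```

View pics/s4z.png

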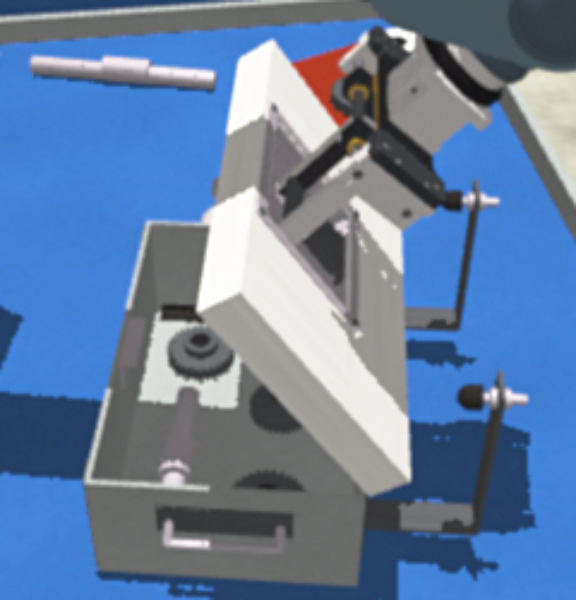

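View pics/w4.png

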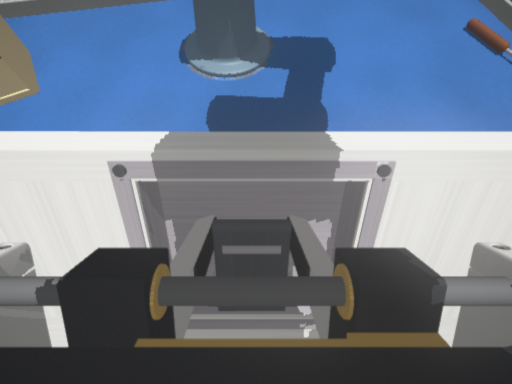

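Request:
drive_tool:
  motion:
    - [0,0,0,0,0,0,56]
    - [0,0,0,0,0,0,66]
    - [0,0,0,0,0,0,72]
    - [0,0,-10,0,0,0,72]
    - [0,0,-25,0,0,0,72]
    - [0,0,-35,0,0,0,72]

```text
clock: 10.15
ee_pos: [0.6341, -0.0679, 0.3296]
orientation: [[-0.736, 0.2, -0.647], [0.15, 0.98, 0.132], [0.66, 0.0, -0.751]]
wrist_force: [0.4, 0.0, 0.4]
finger_gap: 0.0719
```

```bash
python3 st.py; python3 - <<'E'
from plan import *
save('side','s5.png'); a=cv2.imread('pics/s5.png')[70:320,150:390];cv2.imwrite('pics/s5z.png',cv2.resize(a,None,fx=2.4,fy=2.4))
p,R,s=cur()
Rg=Rt(.4)
pts=[W(-.02,.03,.36),W(-.2,.055,.36)]
for q,RR in zip(pts,[R,Rg]):
    d,r=step(p,R,q,RR); print(d.round(1),r.round(3)); p,R=q,RR
E
```

```text
grasp [-0.0192 -0.0004  0.208 ] tilt 0.721 pad ang if lid shut 1.965 r 0.1964
F chest [0.36 0.09 0.37] M [-0.02 -0.27 -0.05] gap 0.0719 t 10.15 [-0.27  0.59  1.04 -0.05  2.23 -1.65]
[  99.6   30.6 -103.9] [0. 0. 0.]
[136.2  24.7 117.8] [ 0.001 -0.313 -0.002]
```

View pics/s5z.png

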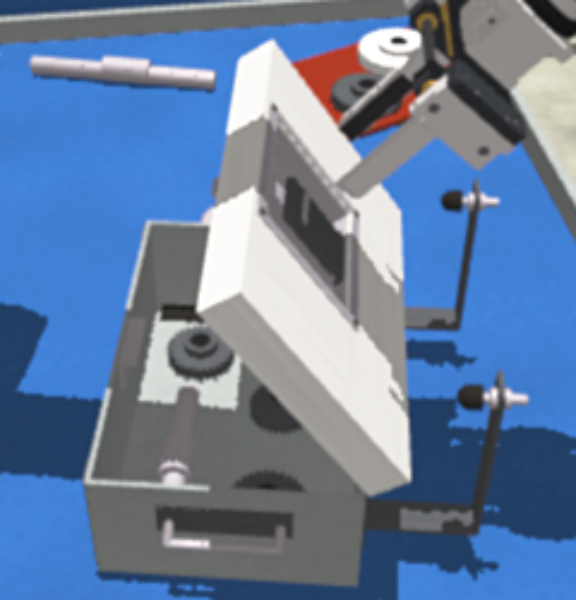

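Request:
drive_tool:
  motion:
    - [25,7.6,-26,0,0,0,72]
    - [25,7.6,-26,0,0,0,72]
    - [25,7.6,-26,0,0,0,50]
    - [25,7.6,-26,0,0,0,40]
    - [34,6.2,29.5,0,0,0,20]
    - [34,6.2,29.5,0,0,0,0]
    - [34,6.2,29.5,0,0,0,0]
    - [34,6.2,29.5,0,0,0,0]
    - [0,0,0,0,-0.1,0,0]
    - [0,0,0,0,-0.1,0,0]
    - [0,0,0,0,-0.11,0,0]
    - [0,0,0,0,0,0,0]
  force: 20

```text
clock: 11.7
ee_pos: [0.461, 0.0239, 0.4756]
orientation: [[-0.9, 0.2, -0.388], [0.184, 0.98, 0.079], [0.396, 0.0, -0.918]]
wrist_force: [0.2, 0.3, 0.3]
finger_gap: 0.0007
```

```bash
python3 st.py; python3 - <<'E'
from plan import *
from fit import proj,C
p,R,s=cur()
d,r=step(p,R,W(-.185,.055,.18),Rt(.4)); print(d.round(1),r.round(3))
f=save('side','s6.png')
for ph in [.85,.9,.95,1.,1.05]:
    c,sn=np.cos(ph),np.sin(ph)
    out=[]
    for (u,n,y) in [(.224,0,-.17),(.224,.036,-.17),(.224,.036,.17),(.002,0.036,-.17)]:
        out.append(proj(C['side'],[W(-u*c+n*sn,y,u*sn+n*c)])[0].round(1).tolist())
    print(ph,out)
a=cv2.imread('pics/s6.png')[60:310,150:390];cv2.imwrite('pics/s6z.png',cv2.resize(a,None,fx=2.4,fy=2.4))
E
```

```text
grasp [-0.2055  0.0552  0.353 ] tilt 0.407 pad ang if lid shut 1.226 r 0.3408
F chest [0.12 0.35 0.25] M [-0.04 -0.17 -0.01] gap 0.0007 t 11.7 [-0.2  -0.06  1.48  0.    2.12 -1.56]
[-86.7  -0.  155.1] [ 0.001 -0.011 -0.001]
0.85 [[220.1, 206.1], [236.1, 195.9], [252.8, 90.8], [319.7, 268.8]]
0.9 [[225.1, 203.1], [242.1, 193.5], [257.4, 88.5], [320.3, 269.3]]
0.95 [[230.4, 200.3], [248.3, 191.2], [262.1, 86.4], [320.9, 269.8]]
1.0 [[236.0, 197.6], [254.8, 189.2], [267.0, 84.5], [321.4, 270.3]]
1.05 [[241.9, 195.1], [261.5, 187.4], [272.0, 82.8], [321.9, 270.9]]
```

View pics/s6z.png

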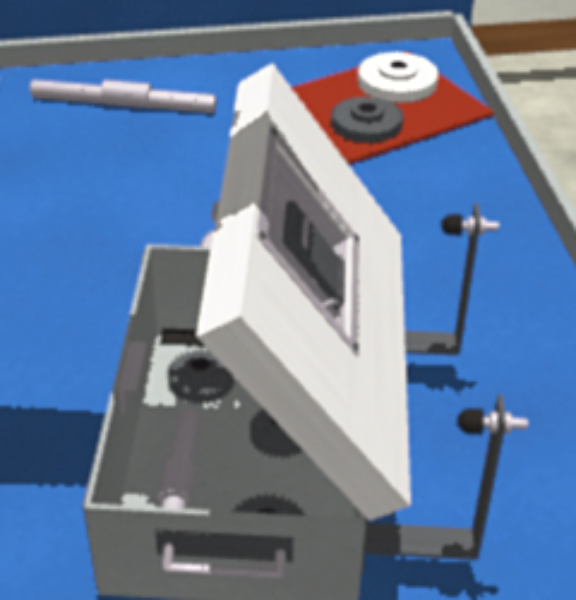

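Request:
drive_tool:
  motion:
    - [-17,0,31,0,0,0,0]
    - [-17,0,31,0,0,0,0]
    - [-17,0,31,0,0,0,0]
    - [-18,0,31,0,0,0,0]
    - [-18,0,31,0,0,0,0]
    - [0,0,0,0,0,0,0]

```text
clock: 12.6
ee_pos: [0.4781, 0.0201, 0.2936]
orientation: [[-0.895, 0.201, -0.398], [0.183, 0.98, 0.082], [0.407, -0.0, -0.914]]
wrist_force: [0.0, -0.1, 0.5]
finger_gap: 0.0001
```

```bash
python3 st.py; cat > push.py <<'E'
from plan import *
import sys
p,R,s=cur(); Rg=R; h=.008
q0=p
for ph in map(float,sys.argv[1:]):
    rim=W(-.224*np.cos(ph),.055,.224*np.sin(ph)); q=rim+R[:,0]*h
    print(ph,(R.T@(q-q0)*1000).round(1)); q0=q
E
python3 push.py .97 1.02 1.1 1.18 1.26 1.34 1.42 1.5 1.58 1.64 1.68 1.72 1.76 1.8 1.84 1.88 1.92 1.96
```

```text
grasp [-0.1881  0.0549  0.1712] tilt 0.419 pad ang if lid shut 0.986 r 0.1672
F chest [ 0.04 -0.14  0.46] M [-0.12 -0.22 -0.04] gap 0.0001 t 12.6 [-0.2   0.05  1.7   0.    1.81 -1.57]
0.97 [-42.6   0.2 -31.4]
1.02 [-6.1  0.  -9.4]
1.1 [-10.7   0.  -14.4]
1.18 [-11.8   0.  -13.5]
1.26 [-12.9   0.  -12.5]
1.34 [-13.8   0.  -11.4]
1.42 [-14.7   0.  -10.3]
1.5 [-15.5   0.   -9.1]
1.58 [-16.1   0.   -7.8]
1.64 [-12.5   0.   -5. ]
1.68 [-8.5  0.  -2.9]
1.72 [-8.6  0.  -2.6]
1.76 [-8.7  0.  -2.2]
1.8 [-8.8  0.  -1.9]
1.84 [-8.8  0.  -1.5]
1.88 [-8.9  0.  -1.2]
1.92 [-8.9  0.  -0.8]
1.96 [-8.9  0.  -0.4]
```

Request:
drive_tool:
  motion:
    - [-12,0,-16,0,0,0,0]
    - [-12,0,-15,0,0,0,0]
    - [-9,0,0,0,0,0,0]
    - [-5,0,0,0,0,0,0]
    - [-4,0,0,0,0,0,0]
    - [0,0,0,0,0,0,0]

```text
clock: 13.35
ee_pos: [0.5285, 0.01, 0.3086]
orientation: [[-0.897, 0.2, -0.393], [0.183, 0.98, 0.08], [0.401, -0.0, -0.916]]
wrist_force: [-4.1, 1.2, 1.5]
finger_gap: 0.0009
```

```bash
python3 st.py; python3 push.py 1.02 1.1
```

```text
grasp [-0.1366  0.055   0.1861] tilt 0.413 pad ang if lid shut 1.312 r 0.1613
F chest [-4.24  0.35  1.46] M [0.09 0.55 0.03] gap 0.0009 t 13.35 [-0.2   0.16  1.56  0.    1.84 -1.57]
1.02 [-7.8  0.  -6.1]
1.1 [-10.8   0.  -14.3]
```

Request:
drive_tool:
  motion:
    - [-7,0,-8,0,0,0,0]
    - [-10.7,0,-14.4,0,0,0,0]
    - [-11.8,0,-13.5,0,0,0,0]
    - [0,0,0,0,0,0,0]

```text
clock: 13.85
ee_pos: [0.5703, 0.0014, 0.331]
orientation: [[-0.899, 0.2, -0.389], [0.184, 0.98, 0.08], [0.397, 0.0, -0.918]]
wrist_force: [-0.9, 0.0, 3.4]
finger_gap: 0.0001
```

```bash
python3 st.py; python3 push.py 1.18 1.26; python3 -c "
from h import *
save('side','s7.png')
a=cv2.imread('pics/s7.png')[30:310,150:390];cv2.imwrite('pics/s7z.png',cv2.resize(a,None,fx=2.1,fy=2.1))"
```

```text
grasp [-0.0939  0.0549  0.2085] tilt 0.409 pad ang if lid shut 1.575 r 0.1796
F chest [-0.89 -0.17  3.38] M [ 0.09  0.33 -0.03] gap 0.0001 t 13.85 [-0.2   0.24  1.42  0.    1.89 -1.57]
1.18 [-0.5  0.1  3.9]
1.26 [-13.    0.  -12.3]
```

View pics/s7z.png

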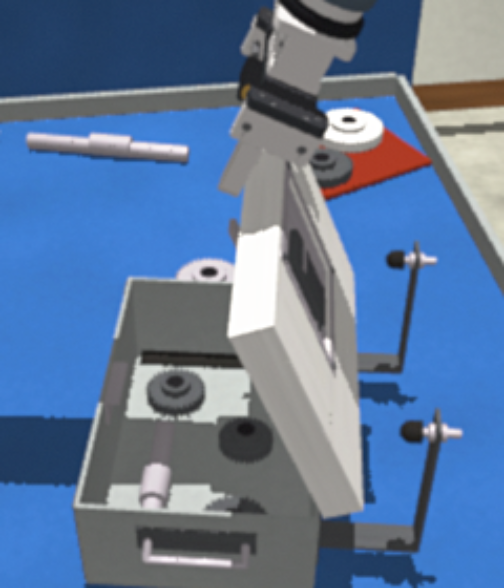

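Request:
drive_tool:
  motion:
    - [-11,0,-13,0,0,0,0]
    - [-13.8,0,-13,0,0,0,0]
    - [-14.7,0,-12,0,0,0,0]
    - [-15.5,0,-10,0,0,0,0]
    - [0,0,0,0,0,0,0]

```text
clock: 14.52
ee_pos: [0.6383, -0.0126, 0.3508]
orientation: [[-0.899, 0.201, -0.39], [0.184, 0.98, 0.08], [0.398, -0.0, -0.917]]
wrist_force: [0.4, -0.1, -0.1]
finger_gap: 0.0003
```

```bash
python3 st.py; python3 push.py 1.5 1.58 1.62 1.66 1.7 1.74 1.78 1.82 1.86 1.9; python3 -c "
from h import *
save('side','s8.png')
a=cv2.imread('pics/s8.png')[30:310,150:390];cv2.imwrite('pics/s8z.png',cv2.resize(a,None,fx=2.1,fy=2.1))"
```

```text
grasp [-0.0245  0.0547  0.2283] tilt 0.41 pad ang if lid shut 1.903 r 0.2131
F chest [ 0.38 -0.01 -0.1 ] M [ 0.01 -0.25 -0.04] gap 0.0003 t 14.525 [-0.2   0.4   1.19  0.    1.96 -1.57]
1.5 [-1.9  0.3  7. ]
1.58 [-16.2   0.   -7.6]
1.62 [-8.3  0.  -3.3]
1.66 [-8.4  0.  -3. ]
1.7 [-8.6  0.  -2.7]
1.74 [-8.7  0.  -2.3]
1.78 [-8.7  0.  -2. ]
1.82 [-8.8  0.  -1.6]
1.86 [-8.9  0.  -1.3]
1.9 [-8.9  0.  -0.9]
```

View pics/s8z.png

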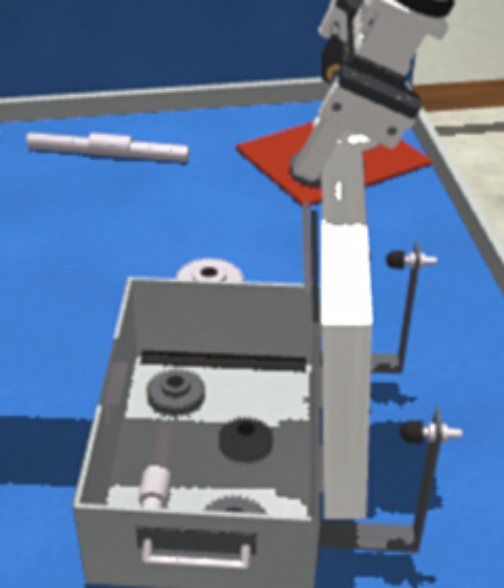

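Request:
drive_tool:
  motion:
    - [-5,0,-1,0,0,0,0]
    - [-5,0,-1,0,0,0,0]
    - [-5,0,-1,0,0,0,0]
    - [-5,0,-1,0,0,0,0]
    - [-4,0,-1,0,0,0,0]
    - [-3,0,-1,0,0,0,0]
    - [0,0,0,0,0,0,0]

```text
clock: 15.45
ee_pos: [0.6647, -0.0179, 0.3466]
orientation: [[-0.899, 0.2, -0.39], [0.184, 0.98, 0.08], [0.398, 0.0, -0.917]]
wrist_force: [-1.2, 1.2, 3.1]
finger_gap: 0.0005
```

```bash
python3 st.py; python3 push.py 1.5 1.58 1.62 1.66 1.7 1.74 1.78 1.82 1.86 1.9; python3 -c "
from h import *
save('side','s9.png')
a=cv2.imread('pics/s9.png')[30:310,150:390];cv2.imwrite('pics/s9z.png',cv2.resize(a,None,fx=2.1,fy=2.1))"
```

```text
grasp [0.0025 0.0547 0.2241] tilt 0.41 pad ang if lid shut 2.025 r 0.2204
F chest [-1.44  0.89  3.07] M [0.1  0.34 0.02] gap 0.0005 t 15.45 [-0.2   0.47  1.11  0.    1.98 -1.57]
1.5 [24.5  0.2 13.9]
1.58 [-16.2   0.   -7.6]
1.62 [-8.3  0.  -3.3]
1.66 [-8.4  0.  -3. ]
1.7 [-8.6  0.  -2.7]
1.74 [-8.7  0.  -2.3]
1.78 [-8.7  0.  -2. ]
1.82 [-8.8  0.  -1.6]
1.86 [-8.9  0.  -1.3]
1.9 [-8.9  0.  -0.9]
```

View pics/s9z.png

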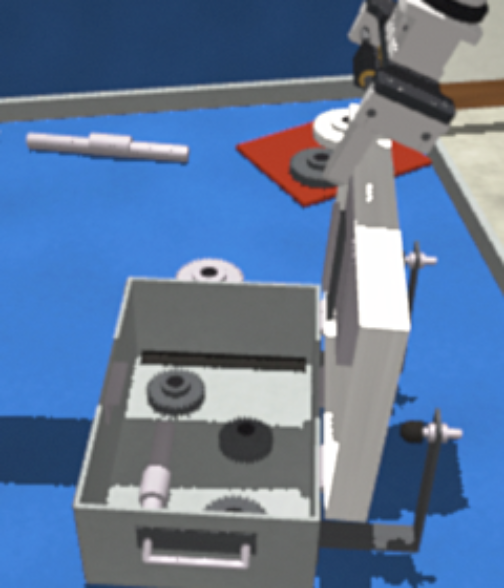

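Request:
drive_tool:
  motion:
    - [-2,0,-0.6,0,0,0,0]
    - [-2,0,-0.6,0,0,0,0]
    - [-2,0,-0.6,0,0,0,0]
    - [-2,0,-0.6,0,0,0,0]

```text
clock: 16.0
ee_pos: [0.6729, -0.0196, 0.3458]
orientation: [[-0.899, 0.2, -0.39], [0.184, 0.98, 0.08], [0.398, -0.0, -0.917]]
wrist_force: [-1.8, -0.3, 3.9]
finger_gap: 0.0004
```

Request:
drive_tool:
  motion:
    - [-1.5,0,-0.5,0,0,0,0]
    - [-1.5,0,-0.5,0,0,0,0]
    - [-1.5,0,-0.5,0,0,0,0]

```text
clock: 16.38
ee_pos: [0.6775, -0.0206, 0.3453]
orientation: [[-0.899, 0.2, -0.39], [0.184, 0.98, 0.08], [0.399, 0.0, -0.917]]
wrist_force: [-2.1, -0.1, 4.8]
finger_gap: 0.0003
```

Request:
drive_tool:
  motion:
    - [-1.5,0,-0.4,0,0,0,0]
    - [-1.5,0,-0.4,0,0,0,0]
    - [-1.5,0,-0.4,0,0,0,0]

```text
clock: 16.75
ee_pos: [0.682, -0.0215, 0.3446]
orientation: [[-0.899, 0.2, -0.39], [0.184, 0.98, 0.08], [0.399, -0.0, -0.917]]
wrist_force: [-2.5, 0.5, 4.1]
finger_gap: 0.0003
```

```bash
python3 st.py; python3 push.py 1.7 1.74; python3 -c "
from h import *
save('side','s10.png')
a=cv2.imread('pics/s10.png')[30:310,150:390];cv2.imwrite('pics/s10z.png',cv2.resize(a,None,fx=2.1,fy=2.1))"
```

```text
grasp [0.02   0.0547 0.2221] tilt 0.41 pad ang if lid shut 2.097 r 0.2274
F chest [-2.57 -0.01  4.15] M [0.05 0.37 0.03] gap 0.0003 t 16.75 [-0.2   0.51  1.05  0.    1.99 -1.57]
1.7 [-0.1  0.3  2.4]
1.74 [-8.7  0.  -2.3]
```

View pics/s10z.png

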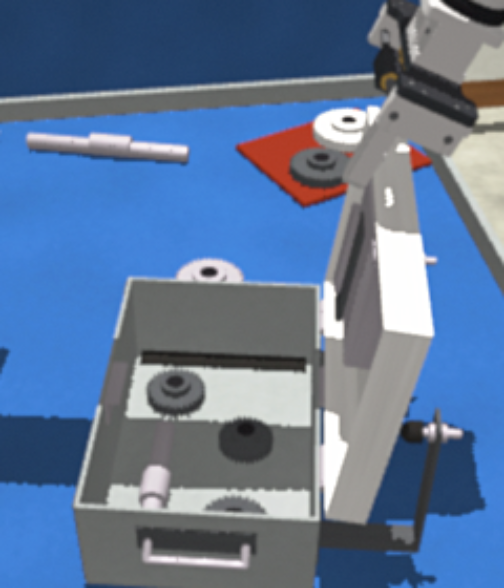

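Request:
drive_tool:
  motion:
    - [-1,0,-0.3,0,0,0,0]
    - [-1,0,-0.3,0,0,0,0]
    - [-1,0,-0.3,0,0,0,0]

```text
clock: 17.18
ee_pos: [0.6849, -0.0221, 0.344]
orientation: [[-0.898, 0.2, -0.391], [0.184, 0.98, 0.08], [0.399, -0.0, -0.917]]
wrist_force: [-1.8, 0.5, 3.5]
finger_gap: 0.0005
```

```bash
python3 - <<'E'
from plan import *
from fit import proj,C
for ph in [1.7,1.75,1.8,1.85,1.9,1.95]:
    c,sn=np.cos(ph),np.sin(ph)
    out=[proj(C['side'],[W(-u*c+n*sn,y,u*sn+n*c)])[0].round(1).tolist() for (u,n,y) in [(.224,0,-.17),(.224,.036,-.17)]]
    print(ph,out)
E
```

```text
1.7 [[332.6, 185.6], [355.7, 189.0]]
1.75 [[339.7, 186.8], [362.5, 191.0]]
1.8 [[346.8, 188.3], [369.1, 193.3]]
1.85 [[353.7, 190.0], [375.5, 195.8]]
1.9 [[360.4, 191.9], [381.6, 198.6]]
1.95 [[366.9, 194.1], [387.4, 201.5]]
```

Request:
drive_tool:
  motion:
    - [-1,0,-0.2,0,0,0,0]
    - [-1,0,-0.2,0,0,0,0]
    - [-1,0,-0.2,0,0,0,0]

```text
clock: 17.65
ee_pos: [0.6879, -0.0227, 0.3435]
orientation: [[-0.898, 0.2, -0.391], [0.184, 0.98, 0.08], [0.399, -0.0, -0.917]]
wrist_force: [-1.0, 0.7, 2.3]
finger_gap: 0.0003
```

```bash
python3 st.py
```

```text
grasp [0.0261 0.0547 0.221 ] tilt 0.41 pad ang if lid shut 2.122 r 0.2297
F chest [-1.14  0.51  2.34] M [ 0.11  0.32 -0.02] gap 0.0003 t 17.65 [-0.2   0.53  1.03  0.    1.99 -1.57]
```

Request:
drive_tool:
  motion:
    - [-1,0,-0.2,0,0,0,0]
    - [-1,0,-0.2,0,0,0,0]
    - [-1,0,-0.2,0,0,0,0]

```text
clock: 18.02
ee_pos: [0.6909, -0.0233, 0.343]
orientation: [[-0.899, 0.2, -0.39], [0.184, 0.98, 0.08], [0.398, 0.0, -0.917]]
wrist_force: [-1.3, -0.2, 2.9]
finger_gap: 0.0007
```

```bash
python3 st.py|tail -1
```

```text
F chest [-1.27 -0.45  2.9 ] M [ 0.08  0.32 -0.  ] gap 0.0007 t 18.025 [-0.2   0.53  1.02  0.    2.   -1.57]
```

Request:
drive_tool:
  motion:
    - [-1,0,-0.2,0,0,0,0]
    - [-1,0,-0.2,0,0,0,0]

```text
clock: 18.27
ee_pos: [0.6928, -0.0237, 0.3427]
orientation: [[-0.899, 0.2, -0.39], [0.184, 0.98, 0.08], [0.398, 0.0, -0.917]]
wrist_force: [-1.7, 1.6, 3.6]
finger_gap: 0.0002
```

```bash
python3 st.py|tail -1
```

```text
F chest [-1.99  1.23  3.56] M [ 0.02  0.26 -0.01] gap 0.0002 t 18.275 [-0.2   0.54  1.01  0.    2.   -1.57]
```

Request:
drive_tool:
  motion:
    - [-1,0,0,0,0,0,0]
    - [-1,0,0,0,0,0,0]
    - [-1,0,0,0,0,0,0]

```text
clock: 18.65
ee_pos: [0.6955, -0.0242, 0.3413]
orientation: [[-0.899, 0.2, -0.391], [0.184, 0.98, 0.08], [0.399, 0.0, -0.917]]
wrist_force: [-2.0, -0.2, 3.8]
finger_gap: 0.0006
```

```bash
python3 -c "
from h import *
save('side','s11.png')
a=cv2.imread('pics/s11.png')[30:310,150:390];cv2.imwrite('pics/s11z.png',cv2.resize(a,None,fx=2.1,fy=2.1))"
```

```text
(no output)
```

View pics/s11z.png

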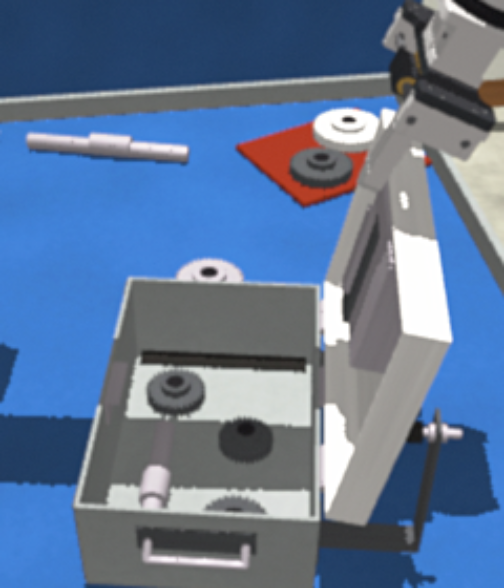

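Request:
drive_tool:
  motion:
    - [-1,0,0,0,0,0,0]
    - [-1,0,0,0,0,0,0]
    - [-1,0,0,0,0,0,0]

```text
clock: 19.08
ee_pos: [0.6982, -0.0248, 0.3401]
orientation: [[-0.899, 0.2, -0.39], [0.184, 0.98, 0.08], [0.399, 0.0, -0.917]]
wrist_force: [-1.7, 1.4, 3.2]
finger_gap: 0.0005
```

```bash
python3 st.py|tail -1
```

```text
F chest [-1.95  1.06  3.2 ] M [0.04 0.25 0.01] gap 0.0005 t 19.075 [-0.2   0.55  1.    0.    2.   -1.57]
```

Request:
drive_tool:
  motion:
    - [-1,0,0,0,0,0,0]
    - [-1,0,0,0,0,0,0]

```text
clock: 19.32
ee_pos: [0.7, -0.0252, 0.3393]
orientation: [[-0.899, 0.2, -0.391], [0.184, 0.98, 0.08], [0.399, 0.0, -0.917]]
wrist_force: [-1.1, 1.3, 3.6]
finger_gap: 0.0005
```

```bash
python3 st.py|tail -1
```

```text
F chest [-1.3   1.11  3.64] M [0.04 0.27 0.01] gap 0.0005 t 19.325 [-0.2   0.56  0.99  0.    2.   -1.57]
```

Request:
drive_tool:
  motion:
    - [-1,0,0,0,0,0,0]
    - [-1,0,0,0,0,0,0]

```text
clock: 19.58
ee_pos: [0.7018, -0.0255, 0.3385]
orientation: [[-0.899, 0.2, -0.39], [0.184, 0.98, 0.08], [0.399, 0.0, -0.917]]
wrist_force: [-1.5, 0.2, 3.5]
finger_gap: 0.0001
```

```bash
python3 st.py|tail -1
```

```text
F chest [-1.49 -0.08  3.46] M [0.05 0.24 0.01] gap 0.0001 t 19.575 [-0.2   0.57  0.99  0.    2.   -1.57]
```

Request:
drive_tool:
  motion:
    - [-1,0,0,0,0,0,0]
    - [-1,0,0,0,0,0,0]

```text
clock: 19.82
ee_pos: [0.7035, -0.0259, 0.3377]
orientation: [[-0.899, 0.2, -0.391], [0.184, 0.98, 0.08], [0.399, -0.0, -0.917]]
wrist_force: [-2.2, 1.4, 3.4]
finger_gap: 0.0003
```

```bash
python3 st.py|tail -1
```

```text
F chest [-2.4   0.97  3.4 ] M [0.03 0.19 0.01] gap 0.0003 t 19.825 [-0.2   0.57  0.98  0.    2.   -1.57]
```

Request:
drive_tool:
  motion:
    - [-1,0,0,0,0,0,0]
    - [-1,0,0,0,0,0,0]

```text
clock: 20.08
ee_pos: [0.7053, -0.0262, 0.3369]
orientation: [[-0.899, 0.2, -0.391], [0.184, 0.98, 0.08], [0.399, -0.0, -0.917]]
wrist_force: [-1.8, 0.8, 2.6]
finger_gap: 0.0002
```

```bash
python3 st.py|tail -1; python3 -c "
from h import *
save('scene','c11.png')
a=cv2.imread('pics/c11.png')[70:270,120:350];cv2.imwrite('pics/c11z.png',cv2.resize(a,None,fx=3,fy=3))"
```

```text
F chest [-1.93  0.47  2.58] M [ 0.08  0.28 -0.05] gap 0.0002 t 20.075 [-0.2   0.58  0.98  0.    2.   -1.57]
```

View pics/c11z.png

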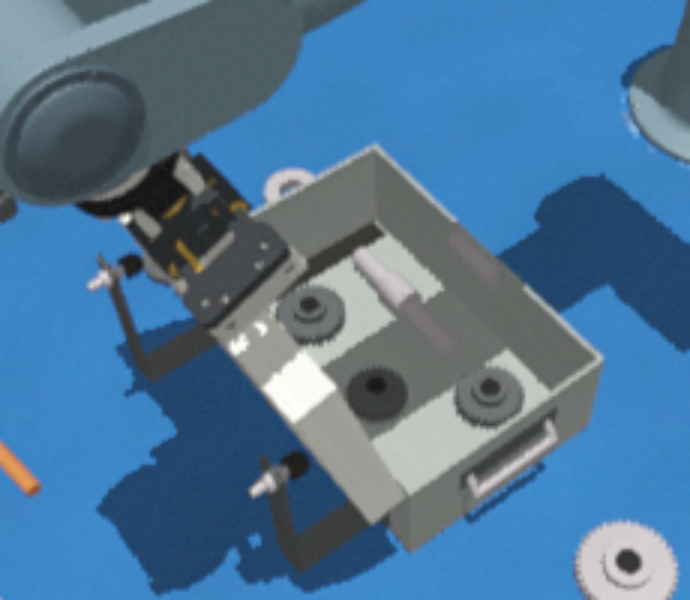

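Request:
drive_tool:
  motion:
    - [-1,0,0,0,0,0,0]
    - [-1,0,0,0,0,0,0]
    - [-1,0,0,0,0,0,0]

```text
clock: 20.5
ee_pos: [0.708, -0.0268, 0.3358]
orientation: [[-0.899, 0.2, -0.39], [0.184, 0.98, 0.08], [0.399, -0.0, -0.917]]
wrist_force: [-2.2, 0.3, 1.8]
finger_gap: 0.0005
```

```bash
python3 st.py|tail -1
```

```text
F chest [-2.19 -0.19  1.75] M [ 0.07  0.21 -0.01] gap 0.0005 t 20.5 [-0.2   0.58  0.97  0.    2.   -1.57]
```

Request:
drive_tool:
  motion:
    - [-1,0,0,0,0,0,0]
    - [-1,0,0,0,0,0,0]

```text
clock: 20.75
ee_pos: [0.7098, -0.0272, 0.3349]
orientation: [[-0.899, 0.2, -0.391], [0.184, 0.98, 0.08], [0.399, -0.0, -0.917]]
wrist_force: [-1.3, 0.3, 1.8]
finger_gap: 0.0007
```

```bash
python3 st.py|tail -1
```

```text
F chest [-1.36  0.02  1.76] M [ 0.06  0.2  -0.01] gap 0.0007 t 20.75 [-0.2   0.59  0.96  0.    2.   -1.57]
```

Request:
drive_tool:
  motion:
    - [-1,0,0,0,0,0,0]
    - [-1,0,0,0,0,0,0]

```text
clock: 21.0
ee_pos: [0.7116, -0.0275, 0.3341]
orientation: [[-0.899, 0.2, -0.39], [0.184, 0.98, 0.08], [0.399, 0.0, -0.917]]
wrist_force: [-1.4, 0.0, 2.6]
finger_gap: 0.0005
```

```bash
python3 st.py|tail -1
```

```text
F chest [-1.41 -0.24  2.56] M [0.03 0.16 0.03] gap 0.0005 t 21.0 [-0.2   0.59  0.96  0.    2.   -1.57]
```

Request:
drive_tool:
  motion:
    - [-1,0,0,0,0,0,0]
    - [-1,0,0,0,0,0,0]

```text
clock: 21.25
ee_pos: [0.7134, -0.0279, 0.3333]
orientation: [[-0.899, 0.2, -0.39], [0.184, 0.98, 0.08], [0.399, 0.0, -0.917]]
wrist_force: [-1.4, 0.0, 2.0]
finger_gap: 0.0005
```

```bash
python3 st.py; python3 -c "
from h import *
save('scene','c12.png');save('side','s12.png')
a=cv2.imread('pics/c12.png')[120:270,120:290];b=cv2.imread('pics/s12.png')[120:270,270:440];cv2.imwrite('pics/c12z.png',cv2.resize(np.hstack([a,b]),None,fx=2.3,fy=2.3,interpolation=cv2.INTER_CUBIC))"
```

```text
grasp [0.0522 0.0547 0.2108] tilt 0.41 pad ang if lid shut 2.238 r 0.2371
F chest [-1.37 -0.26  1.98] M [0.02 0.23 0.01] gap 0.0005 t 21.25 [-0.2   0.6   0.95  0.    2.   -1.57]
```

View pics/c12z.png

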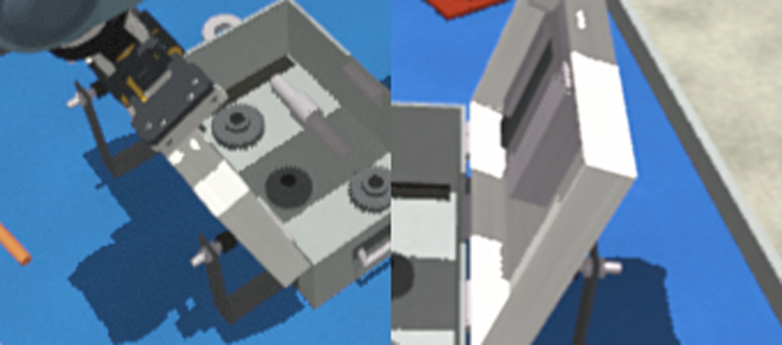

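Request:
drive_tool:
  motion:
    - [-1,0,0,0,0,0,0]
    - [-1,0,0,0,0,0,0]

```text
clock: 21.6
ee_pos: [0.7152, -0.0283, 0.3326]
orientation: [[-0.899, 0.2, -0.391], [0.184, 0.98, 0.08], [0.399, 0.0, -0.917]]
wrist_force: [-2.2, -0.5, 2.9]
finger_gap: 0.0002
```

```bash
python3 st.py|tail -1
```

```text
F chest [-2.08 -0.95  2.92] M [ 0.09  0.21 -0.03] gap 0.0002 t 21.6 [-0.2   0.6   0.94  0.    2.   -1.57]
```

Request:
drive_tool:
  motion:
    - [-1,0,0,0,0,0,0]
    - [-1,0,0,0,0,0,0]

```text
clock: 21.85
ee_pos: [0.717, -0.0286, 0.3318]
orientation: [[-0.899, 0.2, -0.39], [0.184, 0.98, 0.08], [0.399, 0.0, -0.917]]
wrist_force: [-1.9, 0.1, 3.1]
finger_gap: 0.0003
```

```bash
python3 st.py|tail -1
```

```text
F chest [-1.92 -0.31  3.1 ] M [ 0.03  0.23 -0.04] gap 0.0003 t 21.85 [-0.2   0.61  0.94  0.    2.01 -1.57]
```

Request:
drive_tool:
  motion:
    - [-1,0,0,0,0,0,0]
    - [-1,0,0,0,0,0,0]

```text
clock: 22.1
ee_pos: [0.718, -0.0288, 0.3315]
orientation: [[-0.897, 0.2, -0.393], [0.184, 0.98, 0.08], [0.401, -0.0, -0.916]]
wrist_force: [-7.4, 1.6, 5.3]
finger_gap: 0.0005
```

```bash
python3 st.py|tail -1
```

```text
F chest [-7.54  0.08  5.32] M [0.24 1.34 0.03] gap 0.0005 t 22.1 [-0.2   0.61  0.93  0.    2.01 -1.57]
```

Request:
drive_tool:
  motion:
    - [-1,0,0,0,0,0,0]
    - [-1,0,0,0,0,0,0]

```text
clock: 22.35
ee_pos: [0.7186, -0.0289, 0.3314]
orientation: [[-0.896, 0.2, -0.397], [0.183, 0.98, 0.081], [0.405, -0.001, -0.914]]
wrist_force: [-14.3, 2.1, 7.3]
finger_gap: 0.0004
```

```bash
python3 st.py|tail -1
```

```text
F chest [-14.39  -0.76   7.29] M [0.38 2.51 0.06] gap 0.0004 t 22.35 [-0.2   0.62  0.93  0.    2.01 -1.57]
```

Request:
drive_tool:
  motion:
    - [2,0,0,0,0,0,0]
    - [2,0,0,0,0,0,0]
    - [3,0,0,0,0,0,0]
    - [5,0,0,0,0,0,0]
    - [10,0,0,0,0,0,0]
    - [20,0,-8,0,0,0,0]
    - [25,0,-12,0,0,0,0]

```text
clock: 23.22
ee_pos: [0.6672, -0.0185, 0.3751]
orientation: [[-0.898, 0.2, -0.392], [0.184, 0.98, 0.08], [0.4, 0.0, -0.917]]
wrist_force: [0.4, -0.5, -0.0]
finger_gap: 0.0004
```

```bash
python3 st.py; python3 - <<'E'
from h import *
save('scene','c13.png');save('side','s13.png')
a=cv2.imread('pics/c13.png')[120:270,120:290];b=cv2.imread('pics/s13.png')[120:270,270:440];cv2.imwrite('pics/c13z.png',cv2.resize(np.hstack([a,b]),None,fx=2.3,fy=2.3,interpolation=cv2.INTER_CUBIC))
E
```

```text
grasp [0.005  0.0547 0.2526] tilt 0.411 pad ang if lid shut 1.98 r 0.247
F chest [ 0.52 -0.4  -0.02] M [-0.02 -0.17 -0.04] gap 0.0004 t 23.225 [-0.2   0.47  1.06  0.    2.03 -1.57]
```

View pics/c13z.png

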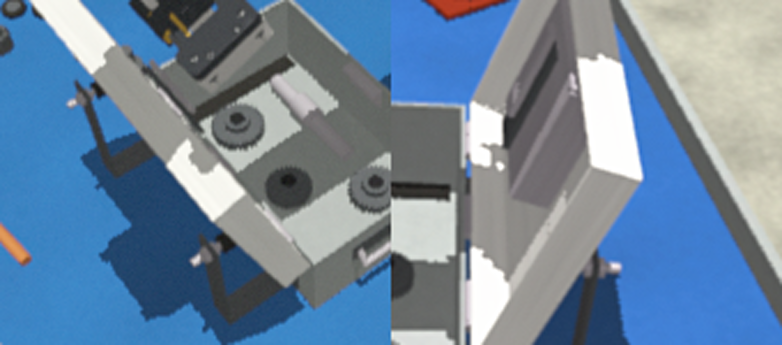

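Request:
drive_tool:
  motion:
    - [30,0,-25,0,0,0,0]
    - [40,0,-25,0,0,0,0]
    - [45,0,-15,0,0,0,0]
    - [45,0,0,0,0,0,0]
    - [45,0,0,0,0,0,0]
    - [0,0,0,0,0,0,0]

```text
clock: 24.08
ee_pos: [0.5082, 0.0143, 0.519]
orientation: [[-0.901, 0.2, -0.386], [0.184, 0.98, 0.079], [0.394, 0.0, -0.919]]
wrist_force: [0.3, 0.3, -0.3]
finger_gap: 0.0004
```

```bash
python3 st.py; python3 - <<'E'
from h import *
from fit import proj,C,T
from plan import W
save('scene','c14.png');save('side','s14.png')
a=cv2.imread('pics/c14.png')[60:280,120:370];b=cv2.imread('pics/s14.png')[100:320,170:420];cv2.imwrite('pics/c14z.png',cv2.resize(np.hstack([a,b]),None,fx=1.58,fy=1.58,interpolation=cv2.INTER_CUBIC))
for c,t in [('scene','gear_mid'),('scene','flange_mid'),('side','bearing_mid'),('side','flange_mid'),('scene','paddle_edge'),('scene','paddle_pivot')]:
    print(c,t,[(round(d['score'],2),round(d['location'][0]*512,1),round(d['location'][1]*384,1)) for d in ctrl.landmark_of(c,t)][:2])
ph=1.88;cs,sn=np.cos(ph),np.sin(ph)
for c in ['scene','side']:
    print(c,[proj(C[c],[W(-u*cs+n*sn,y,u*sn+n*cs)])[0].round(1).tolist() for (u,n,y) in [(.224,.036,-.17),(.224,.036,.17),(.175,.029,0),(.1,.029,0)]])
E
```

```text
grasp [-0.1574  0.0552  0.3965] tilt 0.405 pad ang if lid shut 1.386 r 0.3719
F chest [ 0.28  0.32 -0.34] M [ 0.01 -0.16 -0.03] gap 0.0004 t 24.075 [-0.2   0.06  1.28  0.    2.2  -1.56]
scene gear_mid [(0.9, 326.4, 260.7)]
scene flange_mid [(0.46, 178.5, 149.2)]
side bearing_mid [(0.78, 212.3, 342.8)]
side flange_mid [(0.57, 293.4, 345.0)]
scene paddle_edge [(0.65, 279.4, 152.4)]
scene paddle_pivot [(0.66, 193.6, 181.0)]
scene [[131.1, 117.2], [213.1, 216.2], [180.4, 169.7], [193.4, 183.0]]
side [[379.1, 197.4], [359.3, 89.6], [352.6, 154.8], [336.3, 183.4]]
```

View pics/c14z.png

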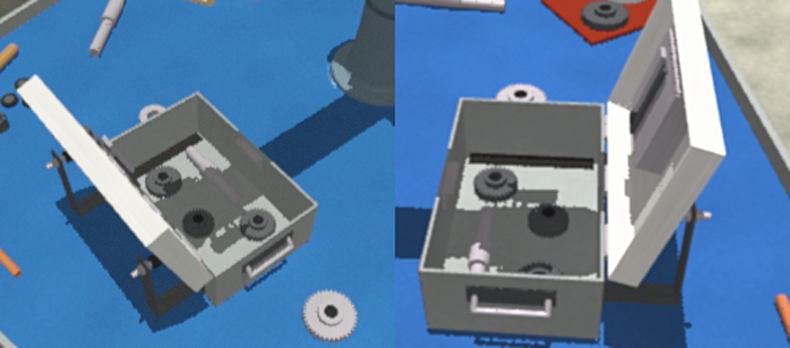

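```bash
python3 -c "
from cell import ctrl
print(ctrl.close_job())"
```

```text
the job is handed in; nothing more can be done
None
```

The chest is open: the lid is swung right over and resting at about 1.88 rad. I handed the job in at about 24 s with the robot clear of everything.

**How it was done:**
- I gripped the paddle by its sides and lifted it to about 0.7 rad with the lid still shut, to draw the pawl.
- I raised the lid by the paddle to about 0.97 rad and released it. The side picture then showed the paddle lying down in its pan.
- With closed fingers I pushed the lid's front rim over in steps of about 1 mm, until the force rose sharply at about 1.88 rad. Then I backed off.

**Last checks:**
- **Lid:** both cameras show it at about 1.87 to 1.88 rad, leaning against the brackets. The only proof of buffer contact is that force rise and the pictures. I did not touch the lid again to confirm it was still bearing on both buffers after I let go.
- **Loose parts:** the gear, bearing and flange were detected within 1 to 4 pixels of where they started. That is the detector's usual scatter.
- **Robot:** the wrist force was near zero at hand-in.

**What went less well:**
- **Buffers:** one 2 mm step too many took the edge force to about 16 N. That is roughly 38 N on the buffers after hinge friction, below the 45 N limit but firmer than I intended.
- **Paddle:** it sank back down during the lift because the pads turned less than I planned. It was last seen down at about 12 s, and the lid hides it from the fixed cameras at the end, so I could not check it again.
- **Force reading:** the vertical force looked a few newtons off when the tool was tilted, so I treated those readings as approximate.

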